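Tip two parts crates, push the stamped one over the dispatch line

TASK

One of the two identical blue parts crates has a yellow stamp with a red tick on its underside. Using only pushes of the fingers, never picking a crate up, tip both crates over onto a side so that their undersides show; then push the stamped one, as it lies, right across the yellow dispatch line, so that it ends square to the line, all of it past the line but by no more than 3 cm, and leave the other crate on the near side. Do not disturb the flux tin, the screwdriver or the solder reel beside the work.

Things in the scene. Friction and masses are not known exactly. Their poses are not given: they have to be found in the camera images.
- stamped_crate: the crate stamped underneath, outwardly like the other: open blue plastic box 46 x 66 x 80 mm (own x, y, z), 3 mm walls, empty, about 0.15 kg, loose, upright at first. Origin at the centre of its underside, z out of the open top, x roughly away from the robot. A push on its wide face 15 to 20 mm below the rim, rising with the face, tips it over the far lower edge (it falls past 30 degrees); pushed low or lying it slides
- plain_crate: the other crate, the same in every way but with a bare blue underside; origin and axes alike
- stamped_crate_center (a point): middle of the stamped crate, 40 mm above its underside along its z
- plain_crate_center (a point): middle of the plain crate, likewise
- stamp (a point): centre of the stamp on the stamped crate's underside: a yellow disc 36 mm across with a red tick
- dispatch_line: yellow tape on the worktop, 20 mm wide, 520 mm long, flat (no height to push over), fixed, running across in front of the robot beyond the crates. Origin at the middle of its far edge; x points away from the robot, across the tape to the far side, y along it
- flux_tin: flat round red and white tin, 56 mm across, 22 mm high, loose, standing between the crates; origin at the centre of its underside. Leave alone
- solder_reel: small white reel of solder, 38 mm across, 22 mm high, loose, standing left of the crates; origin at the centre of its underside. Leave alone
- screwdriver: yellow-handled screwdriver, 154 mm long along its y, 14 mm thick, loose, lying right of the crates, its length pointing away from the robot; origin under its middle. Leave alone
- stamped_crate_mouth (a point): centre of the stamped crate's open mouth, level with its rim, 80 mm from the underside along its z
Mind the look-alikes: they are no part of the job. Leave any orange look-alike of the stamped_crate alone.

How it is judged:
By the outcome, as a careful person would: the job done as asked, in the order asked, and still so for the second after the job is handed in, with the robot touching nothing.
It also fails if it takes over 58 s, if anything falls off the work surface, if the arm or the gripper's body presses on something with over 40 N, if the wrist force passes 120 N, or if a joint passes its speed limit or range.

ROBOT

A 7-joint arm with a two-finger parallel gripper is mounted at the origin on a cart in front of the work surface, level with it; the furniture and walls round the work are solid. World frame = base frame: x ahead of the robot, y to its left, z up, the work surface at z = 0. Lengths are in m, angles in rad, forces in N, time in s.
With the tool pointing down it reaches from about 0.4 to 0.85 m from the base axis. Payload 4.5 kg.
Tool frame: the origin (TCP) lies at the very end of the fingers, on their centre line; the grasp point (between the pads) lies 19 mm behind it (r.pinch_z is the distance from the TCP to the grasp point, in m); z points along the fingers, y is the line along which they close (so a half turn about z gives the same grasp; the last joint's range is limited). The gripper opens to 88 mm and grips with 3 to 60 N. Pads are 18 mm wide; open, the fingers measure 123 mm over their backs; the gripper's body (75 mm by 187 mm) begins 45 mm behind the grasp point.
Start: joints at [-1.292, 0.689, -0.195, 1.565, 0.157, 0.902, -0.215], TCP at [0.151, 0.606, 0.219] pointing down, gripper open.
Joint ranges: [-3.01, 3.01], [-0.46, 2.08], [-1.47, 1.51], [0.13, 2.56], [-1, 4.14], [0.04, 2.09], [-2.66, 2.66]. Speed limits (rad/s): [2.57, 2.57, 3.14, 3.14, 3.14, 3.14, 3.14].

INTERFACE

Orientations are given as a unit quaternion [x, y, z, w].
In Python, from plant import r, cams gives the robot as it stands.
- The arm moves only by the shell command python3 -m pendant 'ROWS' [FORCE]. ROWS is JSON, a list of rows, each a list of 3 entries, a list of its own where there are three numbers: the closure, from -1 (fully open) to 1 (shut), then the shift along the tool's x, y, z in mm, then the turn, a rotation vector about the tool's x, y, z in degrees. A call has 1 to 8 rows; each row shifts and turns the commanded pose from where the row before left it, along the tool's axes as they then stand; what a row does not reach is not made up. A row lasts 1/8 s, in which the tool goes at most 62.5 mm and 10.7 degrees, less where a joint would pass 70% of its speed; a pose out of reach is approached as far as the arm can. A call with a gripper value outside its range is refused whole. The fingers move at their own pace and stop on an object; FORCE is the grip in N (left out, the last holds). Time passes only in rows, so rows that do not move let the fingers close. It gives the time, the measured TCP pose, the force, the opening and the grip force at its end, in the units of the state.
- r.get_state(): the state, without advancing time (a new reading comes with each control period).
- cams.snapshot(name): name is "scene" or "side" or "wrist"; returns a dict with "img" (420x560x3 uint8, red, green, blue), "camera_matrix" (3x3 intrinsics, pixels), "camera_from_world" (4x4, takes a point from world to camera coordinates); the wrist camera has in their place "tool_from_camera" (4x4, takes a point from camera to tool coordinates, whose origin is the TCP and whose axes are the flange's). Camera axes: x right, y up, looking along -z (the intrinsics and any distortion apply to the point x, -y, -z); pixel columns grow to the right and rows downward; lengths in m; the calibration is good to about 2 mm. A picture is of the moment at which its call begins: read the wrist's pose just before it. There is no depth.
- r.finish_job(): hands the job in; it is judged then, once.
The state is a dict: "clock": time; "q": joint angles; "qd": joint speeds; "joint_torque": joint torques, N m; "tool_pos": TCP position; "eef_rot": TCP orientation; "contact_force": force on the tool from outside, world axes, zero at the start; "moment": the same for the moment, N m; "opening": opening from 0.0 (shut) to 1.0 (fully open); "finger_force": force on a finger pad.
Only numpy, scipy, OpenCV 4.12 (cv2) and the standard library are available. Lean on these libraries where they do the work, as an engineer would, in place of code of your own. Each camera call takes 0.05 s, during which the arm holds its last target. There are 200 camera calls.

## Working session

There is one attempt and no reset: what is moved stays moved. The work goes in short steps, Python scripts to look and compute and a shell command to move; the robot and the scene stay as the last step left them, time stands still between calls to the robot, and variables do not carry over. Pictures are saved under pics/ and viewed, at most 10 in all, crops included, and the job is handed in when it is done.

```bash
mkdir -p pics; ls
python3 - <<'E'
from plant import r,cams
import cv2,numpy as np
s=r.get_state();print({k:np.round(v,3).tolist() for k,v in s.items()})
for n in("scene","side"):
    d=cams.snapshot(n);cv2.imwrite(f"pics/{n}0.png",d["img"][:,:,::-1]);print(n,np.round(d["camera_matrix"],1).tolist(),np.round(d["camera_from_world"],3).tolist(),[k for k in d])
E
```

```text
pics
{'clock': 0.0, 'q': [-1.292, 0.69, -0.195, 1.566, 0.157, 0.903, -0.215], 'qd': [0.0, 0.001, -0.0, 0.0, -0.002, 0.0, -0.001], 'joint_torque': [-0.0, -52.757, -1.267, -15.343, -0.053, 0.007, 0.0], 'tool_pos': [0.151, 0.606, 0.218], 'eef_rot': [0.122, 0.993, -0.001, -0.0], 'contact_force': [-0.338, -0.341, -0.91], 'moment': [-0.024, 0.029, 0.019], 'finger_force': 0.0, 'opening': 0.997}
scene [[532.0, 0.0, 276.3], [0.0, 532.0, 204.7], [0.0, 0.0, 1.0]] [[-0.901, -0.433, -0.007, 0.447], [0.326, -0.688, 0.649, -0.225], [-0.286, 0.582, 0.761, -1.21], [0.0, 0.0, 0.0, 1.0]] ['img', 'camera_matrix', 'camera_from_world']
side [[528.5, 0.0, 288.8], [0.0, 528.5, 215.5], [0.0, 0.0, 1.0]] [[0.652, -0.758, -0.003, -0.362], [0.338, 0.287, 0.896, -0.232], [-0.678, -0.586, 0.444, -0.972], [0.0, 0.0, 0.0, 1.0]] ['img', 'camera_matrix', 'camera_from_world']
```

View pics/scene0.png

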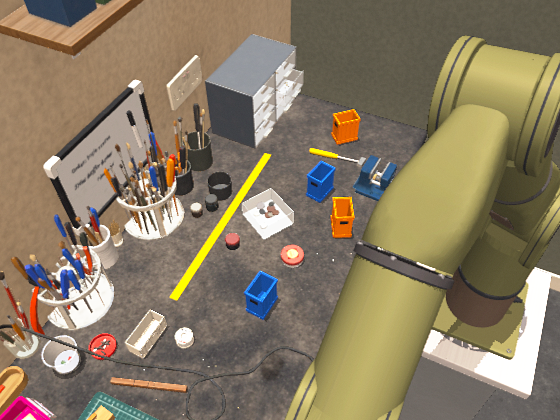

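View pics/side0.png

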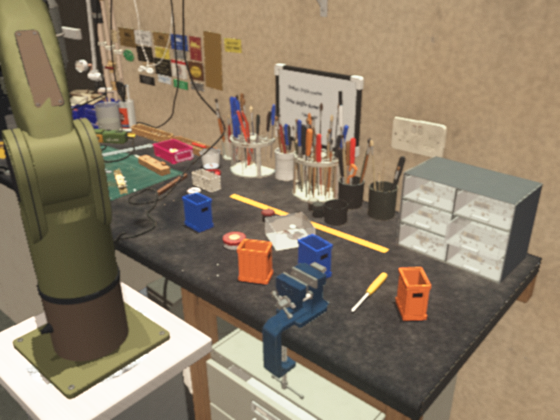

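The scene view shows blue crates at (261,296) and (320,182), the tin at (292,255), the reel at (184,338), the screwdriver at (336,157), the vise at (376,178) and the tape from (268,155) to (175,296). The side view agrees, with the crates at (198,212) and (315,255).

```bash
cat > h.py <<'E'
import numpy as np,cv2
from plant import r,cams
def ray(d,uv):
    K=d["camera_matrix"];T=d["camera_from_world"]
    u=np.linalg.inv(K)@[uv[0],uv[1],1.];v=np.array([u[0],-u[1],-u[2]])
    R=T[:3,:3];return -R.T@T[:3,3],R.T@v
def onz(d,uv,z):
    c,v=ray(d,uv);return c+v*(z-c[2])/v[2]
def proj(d,p):
    T=d["camera_from_world"];q=T[:3,:3]@np.asarray(p)+T[:3,3];k=d["camera_matrix"]@[q[0],-q[1],-q[2]];return k[:2]/k[2]
def tri(d1,u1,d2,u2):
    c1,v1=ray(d1,u1);c2,v2=ray(d2,u2);s=np.linalg.lstsq(np.c_[v1,-v2],c2-c1,rcond=None)[0]
    a,b=c1+s[0]*v1,c2+s[1]*v2;return (a+b)/2,np.linalg.norm(a-b)
def hsv(d):return cv2.cvtColor(d["img"],cv2.COLOR_RGB2HSV)
def blobs(m,amin=60):
    n,l,st,c=cv2.connectedComponentsWithStats(m.astype(np.uint8));return [(st[i].tolist(),c[i].round(1).tolist()) for i in range(1,n) if st[i][4]>amin]
E
python3 - <<'E'
from h import *
a=cams.snapshot("scene");b=cams.snapshot("side")
for n,d in(("sc",a),("si",b)):
    h=hsv(d)
    print(n,"blue",[x for x in blobs(cv2.inRange(h,(105,170,60),(118,255,255)),200)])
    print(n,"yel",[x for x in blobs(cv2.inRange(h,(25,200,120),(33,255,255)),60)])
tl=cv2.inRange(hsv(a),(25,200,120),(33,255,255))
n,l,st,c=cv2.connectedComponentsWithStats(tl);i=1+np.argmax(st[1:,4])
cn=cv2.findContours((l==i).astype(np.uint8),0,1)[0][0][:,0]
P=np.array([onz(a,p,0)[:2] for p in cn]);print("line",cv2.boxPoints(cv2.minAreaRect(P.astype(np.float32))).round(3).tolist())
for nm,p in dict(tin=(292,259),reel=(184,341),sd_tip=(363,162),sd_butt=(311,152),white0=(242,213),white1=(269,191),white2=(294,217),white3=(266,236),redbit=(232,244),or1=(343,233),or2=(346,138)).items(): print(nm,onz(a,p,0.01).round(3))
print("vise",tri(a,(382,160),b,(322,268)))
def crop(d,x,y):return cv2.resize(d["img"][y:y+60,x:x+80],None,fx=5,fy=5,interpolation=2)
m=np.vstack([np.hstack([crop(a,222,265),crop(a,282,152)]),np.hstack([crop(b,158,182),crop(b,275,225)])])
cv2.imwrite("pics/crop.png",m[:,:,::-1])
E
```

```text
sc blue [([306, 161, 29, 42, 771], [319.9, 181.4]), ([244, 272, 34, 48, 980], [261.0, 294.8])]
sc yel [([310, 148, 28, 9, 100], [322.8, 152.1]), ([170, 153, 101, 147, 1261], [218.5, 228.5])]
si blue []
si yel []
line [[0.6140000224113464, 0.28200000524520874], [0.628000020980835, -0.23899999260902405], [0.6480000019073486, -0.23899999260902405], [0.6349999904632568, 0.28299999237060547]]
tin [0.419 0.071 0.01 ]
reel [0.541 0.365 0.01 ]
sd_tip [ 0.376 -0.313  0.01 ]
sd_butt [ 0.524 -0.288  0.01 ]
white0 [ 0.596 -0.004  0.01 ]
white1 [ 0.567 -0.103  0.01 ]
white2 [ 0.469 -0.05   0.01 ]
white3 [0.507 0.036 0.01 ]
redbit [0.572 0.094 0.01 ]
or1 [ 0.337 -0.055  0.01 ]
or2 [ 0.455 -0.386  0.01 ]
vise (array([ 0.32591357, -0.26510522,  0.10042547]), np.float64(0.02926740184014127))
```

View pics/crop.png

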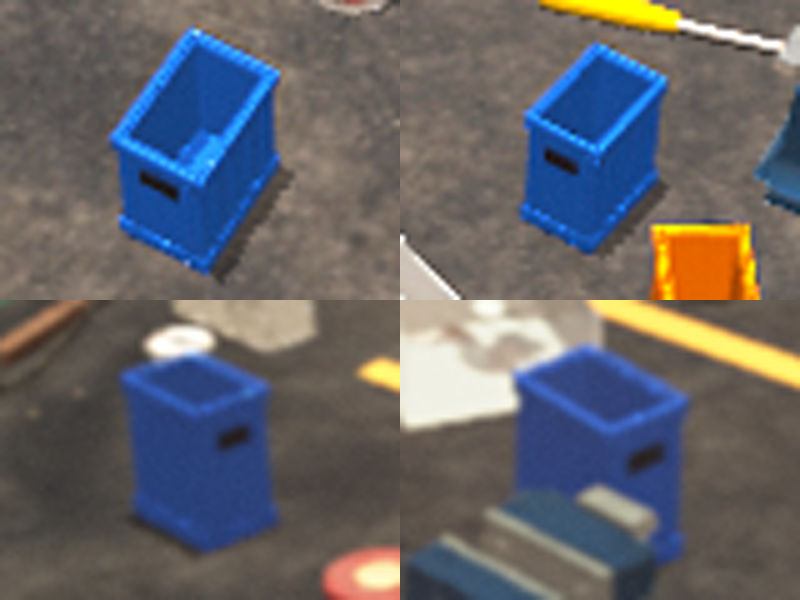

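Crate rims are visible. Scene pixel corners: left crate (261,270.6), (278,279), (263,302), (244.4,292.6); right crate (322,160.6), (335.4,167.6), (322,182.6), (307,175). The vise stands robot-side of the right crate.

Run:
```python
from h import *
a=cams.snapshot("scene");b=cams.snapshot("side")
C={"L":([(261,270.6),(278,279),(263,302),(244.4,292.6)],[(263,317),(245,309)]),"R":([(322,160.6),(335.4,167.6),(322,182.6),(307,175)],[(320,202),(306,195)])}
for k,(t,bt) in C.items():
    P=np.array([onz(a,p,.08)[:2] for p in t]);print(k,P.round(3).tolist(),"c",P.mean(0).round(4),"sides",np.linalg.norm(P-np.roll(P,-1,0),axis=1).round(3), "long yaw",[np.degrees(np.arctan2(*(P[i]-P[j])[::-1])).round(1) for i,j in((0,3),(1,2),(0,1),(3,2))])
    print(" base",[onz(a,p,0).round(3)[:2].tolist() for p in bt])
# check with side rim corners
for k,t in {"L":[(158+x/5,182+y/5) for x,y in((125,77),(192,55),(270,85),(197,113))],"R":[(275+x/5,225+y/5) for x,y in((117,77),(192,47),(287,103),(208,132))]}.items():
    P=np.array([onz(b,p,.08)[:2] for p in t]);print(k,"side",P.round(3).tolist(),P.mean(0).round(4))
print("cam",ray(a,(0,0))[0],ray(b,(0,0))[0])
print("reel side?",[onz(b,p,.022).round(3).tolist() for p in((194,191),(234,237))])
print("vise pts z=.05..",[onz(a,p,z).round(3).tolist() for p,z in(((366,158),.05),((357,193),.0),((377,160),.05),((396,165),.05))],[onz(b,p,z).round(3).tolist() for p,z in(((303,265),.1),((326,280),.1))])
```

```text
L [[0.449, 0.173], [0.406, 0.177], [0.41, 0.242], [0.456, 0.238]] c [0.4304 0.2075] sides [0.044 0.065 0.046 0.066] long yaw [np.float64(-96.0), np.float64(-93.5), np.float64(-4.7), np.float64(-4.1)]
 base [[0.416, 0.235], [0.461, 0.235]]
R [[0.459, -0.203], [0.418, -0.194], [0.429, -0.13], [0.474, -0.138]] c [ 0.445  -0.1659] sides [0.042 0.065 0.046 0.066] long yaw [np.float64(-102.9), np.float64(-99.9), np.float64(-12.2), np.float64(-10.3)]
 base [[0.431, -0.133], [0.475, -0.14]]
L side [[0.412, 0.234], [0.453, 0.23], [0.454, 0.17], [0.408, 0.173]] [0.4316 0.2017]
R side [[0.43, -0.136], [0.472, -0.144], [0.459, -0.206], [0.418, -0.195]] [ 0.4446 -0.1703]
cam [0.12981747 0.74335665 1.06975641] [-0.3449405  -0.77756972  0.63797985]
reel side? [[0.541, 0.351, 0.022], [0.422, 0.061, 0.022]]
vise pts z=.05.. [[0.365, -0.291, 0.05], [0.354, -0.205, 0.0], [0.335, -0.297, 0.05], [0.283, -0.3, 0.05]] [[0.332, -0.228, 0.1], [0.319, -0.294, 0.1]]
```

```bash
cat >> h.py <<'E'
from scipy.spatial.transform import Rotation as Ro
def go(p,yaw=None):
    "rows needed: shift (mm) in present tool axes; turn about tool z (deg) so that tool -x points at world yaw"
    s=r.get_state();R=Ro.from_quat(s["eef_rot"]).as_matrix();x=-R[:,0];y0=np.degrees(np.arctan2(x[1],x[0]))
    print("t",round(s["clock"],2),"tcp",np.round(s["tool_pos"],4),"pushyaw",y0.round(2),"z",R[:,2].round(3),"F",np.round(s["contact_force"],1),"op",round(s["opening"],2))
    if p is not None: print("shift",(1e3*R.T@(np.array(p)-s["tool_pos"])).round(1))
    if yaw is not None:
        w=Ro.from_matrix(R.T@np.array([[-np.cos(t:=np.radians(yaw)),np.sin(t),0],[-np.sin(t),-np.cos(t),0],[0,0,-1]]).T.T) if 0 else None
        t=np.radians(yaw);X=np.array([-np.cos(t),-np.sin(t),0]);Z=np.array([0,0,-1.]);T=np.c_[X,np.cross(Z,X),Z]
        print("turn",np.degrees(Ro.from_matrix(R.T@T).as_rotvec()).round(2),"shift after turn",(1e3*T.T@(np.array(p)-s["tool_pos"])).round(1))
E
sed -i '/if 0 else None/d' h.py
python3 - <<'E'
from h import *
go((0.365,0.208,0.15),-4.5)
a=cams.snapshot("scene")
for p in((.74,.17),(.74,.24),(.66,.2),(.74,-.13),(.74,-.2),(.66,-.17)):print(p,proj(a,(*p,0)).round())
E
```

```text
t 0.3 tcp [0.1514 0.6062 0.2182] pushyaw -14.02 z [-0.    -0.001 -1.   ] F [-0.5  0.  -0.8] op 1.0
shift [-303.7 -334.5   68.5]
turn [-0.03 -0.   -9.52] shift after turn [-244.2 -380.2   68.2]
(0.74, 0.17) [158. 245.]
(0.74, 0.24) [142. 267.]
(0.66, 0.2) [179. 266.]
(0.74, -0.13) [218. 167.]
(0.74, -0.2) [230. 152.]
(0.66, -0.17) [250. 167.]
```

```bash
python3 -m pendant '[[0.55,[0,0,0],[0,0,-9.5]],[0.55,[-33,-53,10],[0,0,0]],[0.55,[-33,-53,10],[0,0,0]],[0.55,[-33,-53,10],[0,0,0]],[0.55,[-33,-53,10],[0,0,0]],[0.55,[-34,-53,10],[0,0,0]],[0.55,[-34,-53,10],[0,0,0]],[0.55,[-34,-53,10],[0,0,0]]]'
python3 -c "
from h import *
go((0.37,0.208,0.062),-4.5)"
```

```text
clock: 1.35
tool_pos: [0.3535, 0.2227, 0.1495]
eef_rot: [0.039, 0.999, 0.001, 0.001]
contact_force: [1.1, -0.0, -0.5]
opening: 0.227
finger_force: 0.0
t 1.35 tcp [0.3535 0.2227 0.1495] pushyaw -4.5 z [ 0.001  0.001 -1.   ] F [ 1.1 -0.  -0.5] op 0.23
shift [-17.5 -13.4  87.5]
turn [ 0.06  0.06 -0.  ] shift after turn [-17.6 -13.3  87.5]
```

```bash
python3 -m pendant '[[0.55,[0,0,0],[0,0,0]],[0.55,[-4,0,44],[0,0,0]],[0.55,[-4,0,43],[0,0,0]],[0.55,[0,0,0],[0,0,0]]]'
python3 - <<'E'
from h import *
go((0.398,0.2075,0.062),-4.5)
cv2.imwrite("pics/s1.png",cv2.resize(cams.snapshot("side")["img"][130:290,100:340],None,fx=3,fy=3)[:,:,::-1])
E
```

```text
clock: 1.85
tool_pos: [0.359, 0.2238, 0.0607]
eef_rot: [0.038, 0.999, -0.001, -0.002]
contact_force: [-0.5, -0.4, 1.0]
opening: 0.222
finger_force: 0.0
t 1.85 tcp [0.359  0.2238 0.0607] pushyaw -4.39 z [-0.003 -0.003 -1.   ] F [-0.5 -0.4  1. ] op 0.22
shift [-40.1 -13.3  -1.4]
turn [-0.17 -0.18  0.11] shift after turn [-40.2 -13.2  -1.3]
```

View pics/s1.png

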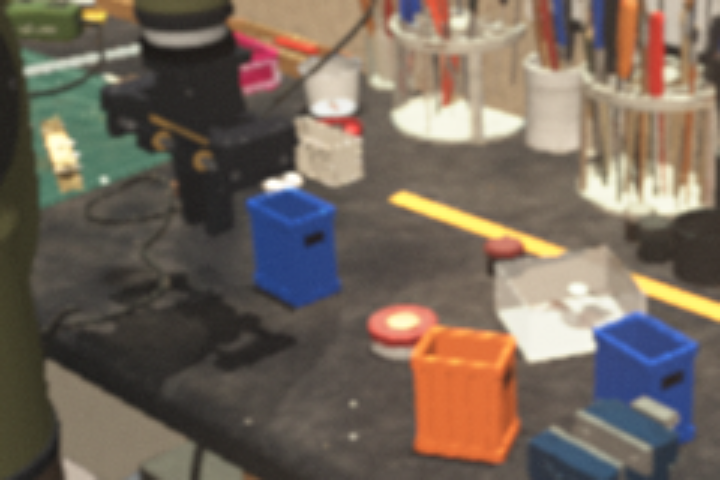

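The gripper stands just behind the left crate, at picture (210,200), with clear space. Next I centre on it and tip it.

```bash
python3 -m pendant '[[0.55,[-14,-14,0],[0,0,0]],[0.55,[-18,0,0],[0,0,0]],[0.55,[-10,0,-4],[0,0,0]],[0.55,[-10,0,-5],[0,0,0]],[0.55,[-10,0,-4],[0,0,0]],[0.55,[-10,0,-3],[0,0,0]],[0.55,[-8,0,-2],[0,0,0]],[0.55,[-8,0,0],[0,0,0]]]'
python3 - <<'E'
from h import *
go(None)
a=cams.snapshot("side");print(blobs(cv2.inRange(hsv(a),(108,120,60),(122,255,255)),200))
E
```

```text
clock: 2.9
tool_pos: [0.4474, 0.2024, 0.0807]
eef_rot: [0.039, 0.999, 0.0, 0.0]
contact_force: [0.3, -0.7, -0.2]
opening: 0.226
finger_force: 0.0
t 2.9 tcp [0.4474 0.2024 0.0807] pushyaw -4.52 z [ 0.  0. -1.] F [ 0.3 -0.7 -0.2] op 0.23
[([182, 194, 31, 38, 902], [197.4, 212.0]), ([298, 235, 34, 43, 829], [314.9, 251.2])]
```

```bash
python3 -m pendant '[[0.55,[0,0,0],[0,0,0]]]'
python3 - <<'E'
from h import *
go(None)
a=cams.snapshot("side")["img"][150:270,120:280];b=cams.snapshot("scene")["img"][230:350,180:340]
cv2.imwrite("pics/s2.png",cv2.resize(np.hstack([a,b]),None,fx=2.5,fy=2.5)[:,:,::-1])
E
```

```text
clock: 3.08
tool_pos: [0.4469, 0.2023, 0.0803]
eef_rot: [0.04, 0.999, -0.0, -0.0]
contact_force: [1.1, 0.8, -0.9]
opening: 0.223
finger_force: 0.0
t 3.08 tcp [0.4469 0.2023 0.0803] pushyaw -4.54 z [-0.001 -0.    -1.   ] F [ 1.1  0.8 -0.9] op 0.22
```

View pics/s2.png

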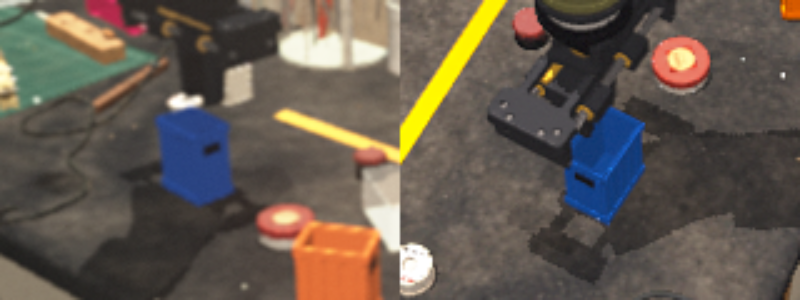

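The crate is upright and unmoved (base corner at scene (262,318)), with the fingertips just over its rim, so they slipped over. I back off and try again lower, checking contact.

```bash
python3 -m pendant '[[0.55,[0,0,-30],[0,0,0]],[0.55,[42,0,0],[0,0,0]],[0.55,[42,0,0],[0,0,0]],[0.55,[0,-4,50],[0,0,0]],[0.55,[0,0,0],[0,0,0]],[0.55,[-25,0,0],[0,0,0]],[0.55,[0,0,0],[0,0,0]]]'
python3 -m pendant '[[0.55,[-6,0,0],[0,0,0]],[0.55,[-6,0,0],[0,0,0]]]'
python3 -m pendant '[[0.55,[-6,0,0],[0,0,0]]]'
```

```text
clock: 4.05
tool_pos: [0.3903, 0.2035, 0.0619]
eef_rot: [0.041, 0.999, 0.001, 0.002]
contact_force: [-0.5, 0.5, -0.5]
opening: 0.224
finger_force: 0.0
clock: 4.3
tool_pos: [0.3998, 0.2022, 0.0612]
eef_rot: [0.039, 0.999, 0.0, 0.0]
contact_force: [-0.2, 0.1, -0.3]
opening: 0.225
finger_force: 0.0
clock: 4.42
tool_pos: [0.406, 0.2017, 0.0608]
eef_rot: [0.039, 0.999, 0.0, 0.0]
contact_force: [1.1, -0.2, 0.2]
opening: 0.225
finger_force: 0.0
```

```bash
cat > bl.py <<'E'
from h import *
go(None)
for n in("side","scene"):print(n,[x for x in blobs(cv2.inRange(hsv(cams.snapshot(n)),(105,120,60),(122,255,255)),250)])
E
python3 bl.py; python3 -m pendant '[[0.55,[-6,0,-2],[0,0,0]],[0.55,[-6,0,-3],[0,0,0]]]'; python3 bl.py
```

```text
t 4.42 tcp [0.406  0.2017 0.0608] pushyaw -4.51 z [ 0.  0. -1.] F [ 1.1 -0.2  0.2] op 0.22
side [([184, 193, 29, 39, 797], [198.4, 213.8]), ([298, 235, 34, 43, 828], [314.9, 251.2])]
scene [([306, 161, 29, 42, 814], [320.2, 181.2]), ([369, 163, 38, 37, 351], [388.6, 184.1]), ([25, 264, 27, 24, 271], [36.8, 273.6]), ([60, 270, 20, 28, 300], [67.6, 281.7]), ([246, 291, 32, 29, 350], [261.5, 306.7])]
clock: 4.78
tool_pos: [0.4179, 0.2007, 0.0657]
eef_rot: [0.039, 0.999, -0.0, -0.0]
contact_force: [0.1, -0.4, 0.4]
opening: 0.229
finger_force: 0.0
t 4.78 tcp [0.4179 0.2007 0.0657] pushyaw -4.51 z [-0. -0. -1.] F [ 0.1 -0.4  0.4] op 0.23
side [([182, 195, 31, 37, 829], [197.6, 213.3]), ([298, 235, 34, 43, 829], [314.9, 251.2])]
scene [([354, 155, 50, 47, 538], [375.9, 183.2]), ([306, 161, 29, 42, 826], [320.1, 181.1]), ([25, 264, 27, 24, 275], [36.8, 273.6]), ([60, 270, 20, 28, 301], [67.6, 281.6]), ([246, 281, 32, 39, 545], [263.2, 302.9])]
```

Run:
```python
from h import *
a=cams.snapshot("side")["img"][170:250,150:250];b=cams.snapshot("scene")["img"][250:330,210:310]
cv2.imwrite("pics/s3.png",cv2.resize(np.hstack([a,b]),None,fx=4,fy=4)[:,:,::-1])
d=cams.snapshot("side");e=cams.snapshot("scene")
p=r.get_state()["tool_pos"];print(proj(d,p)-[150,170],proj(e,p)-[210,250])
```

```text
[43.60881128 35.46142764] [58.54836964 39.11193113]
```

View pics/s3.png

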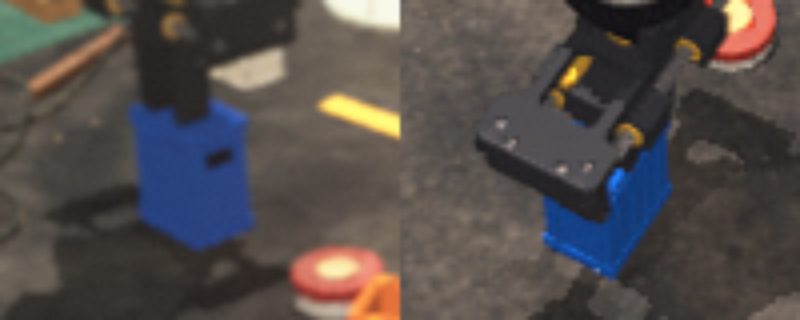

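Fingertips visually end at about (190,120) and (150,108) in the left half, but projecting the TCP gives (174,142). They seem some 10–15 mm higher than reported, and the crate (handle at (218,158)) hasn't moved. I check this against the earlier s1 picture.

Run:
```python
from h import *
d=cams.snapshot("side")
R=Ro.from_quat([.038,.999,0,0]).as_matrix()
for z in(.0607,.075,.09):
  for y in(-.019,.019): print(z,y,((proj(d,np.array([.359,.2238,z])+R@[0,y,0])-[100,130])*3).round())
im=cv2.imread("pics/s1.png")[150:270,150:280]
g=cv2.cvtColor(im,6);print(g[0::10,::8])
```

```text
0.0607 -0.019 [222. 254.]
0.0607 0.019 [196. 240.]
0.075 -0.019 [220. 238.]
0.075 0.019 [194. 224.]
0.09 -0.019 [218. 222.]
0.09 0.019 [192. 208.]
[[ 51  81  70  46  38  36  58  69  39  42  45  42  41  42  43  42  41]
 [115 113 100  51  37  46 105  79  56  42  41  42  41  39  41  42  50]
 [ 82  76  75  53  38  38  67  61  59  40  42  49  40  41  41  38  41]
 [ 64  66  81  81  36  34  34  38  38  40  45  48  40  40  75 206 206]
 [ 80  79  90  76  36  33  33  37  39  44  39  50  60  64  87 179 180]
 [ 80  84  85  78  47  33  36  36  39  37  45  71  77  94  83  70  67]
 [ 74  82  73  60  50  32  34  36  38  37  43  68  70  69  80  81  70]
 [ 73  81  70  92  73  35  34  37  39  39  40  66  74  67  65  65  74]
 [ 76  70  75  83  77  70  65  47  38  40  53  68  79  69  66  66  64]
 [ 65  73  82  77  71  68  66  61  59  64  65  72  81  72  63  64  65]
 [ 81  84  81  76  70  68  68  67  65  66  68  74  82  76  65  66  66]
 [ 79  90  90  80  69  64  64  64  64  67  70  75  75  74  64  66  65]]
```

The s1 tip at (222,236) also puts the real fingertips about 14 mm above the reported TCP at this opening, so I aim 14 mm lower.

```bash
python3 -m pendant '[[0.55,[0,0,-20],[0,0,0]],[0.55,[35,0,0],[0,0,0]],[0.55,[15,4,0],[0,0,0]],[0.55,[0,0,0],[0,0,0]],[0.55,[0,0,37],[0,0,0]],[0.55,[0,0,0],[0,0,0]],[0.55,[-25,0,0],[0,0,0]],[0.55,[-8,0,0],[0,0,0]]]'
python3 bl.py;python3 -m pendant '[[0.55,[-7,0,0],[0,0,0]],[0.55,[-7,0,-3],[0,0,0]]]'; python3 bl.py
```

```text
clock: 6.12
tool_pos: [0.4031, 0.2058, 0.0494]
eef_rot: [0.041, 0.999, 0.001, 0.001]
contact_force: [-0.9, -0.2, 0.8]
opening: 0.225
finger_force: 0.3
t 6.12 tcp [0.4031 0.2058 0.0494] pushyaw -4.65 z [ 0.002  0.001 -1.   ] F [-0.9 -0.2  0.8] op 0.23
side [([185, 193, 28, 39, 762], [199.4, 213.8]), ([298, 235, 34, 43, 828], [314.8, 251.2])]
scene [([308, 161, 27, 42, 783], [320.7, 181.0]), ([26, 264, 26, 24, 273], [36.8, 273.7]), ([60, 270, 20, 28, 300], [67.6, 281.7])]
clock: 6.48
tool_pos: [0.4148, 0.2048, 0.0517]
eef_rot: [0.039, 0.999, -0.0, -0.0]
contact_force: [-0.2, 0.4, 0.6]
opening: 0.224
finger_force: 0.1
t 6.47 tcp [0.4148 0.2048 0.0517] pushyaw -4.48 z [-0.001 -0.001 -1.   ] F [-0.2  0.4  0.6] op 0.22
side [([185, 192, 31, 38, 764], [201.1, 212.2]), ([298, 235, 34, 43, 827], [314.8, 251.2])]
scene [([306, 161, 29, 42, 825], [320.1, 181.2]), ([354, 171, 51, 29, 318], [380.5, 187.6]), ([25, 264, 27, 24, 272], [36.8, 273.6]), ([60, 270, 20, 28, 300], [67.6, 281.7]), ([244, 291, 33, 27, 294], [262.2, 305.2])]
```

```bash
python3 -m pendant '[[0.55,[-8,0,-5],[0,0,0]],[0.55,[-8,0,-4],[0,0,0]],[0.55,[-8,0,-3],[0,0,0]]]'; python3 bl.py|grep -v scene
python3 -m pendant '[[0.55,[-8,0,-1],[0,0,0]],[0.55,[-8,0,0],[0,0,0]],[0.55,[-8,0,0],[0,0,0]],[0.55,[0,0,0],[0,0,0]]]'; python3 bl.py
```

```text
clock: 6.95
tool_pos: [0.4398, 0.203, 0.064]
eef_rot: [0.04, 0.999, 0.0, 0.0]
contact_force: [-0.3, 1.0, -0.1]
opening: 0.225
finger_force: 0.0
t 6.95 tcp [0.4398 0.203  0.064 ] pushyaw -4.54 z [ 0.  0. -1.] F [-0.3  1.  -0.1] op 0.23
side [([186, 192, 37, 35, 783], [204.4, 209.3]), ([298, 235, 34, 43, 827], [314.8, 251.2])]
clock: 7.55
tool_pos: [0.4637, 0.201, 0.0645]
eef_rot: [0.04, 0.999, 0.0, 0.0]
contact_force: [-0.1, 0.2, 0.1]
opening: 0.225
finger_force: 0.0
t 7.55 tcp [0.4637 0.201  0.0645] pushyaw -4.59 z [ 0.001  0.    -1.   ] F [-0.1  0.2  0.1] op 0.23
side [([198, 195, 39, 31, 845], [217.1, 210.0]), ([298, 235, 34, 43, 830], [314.8, 251.3])]
scene [([306, 161, 29, 42, 825], [320.0, 181.1]), ([25, 264, 27, 24, 270], [36.8, 273.6]), ([60, 270, 20, 28, 300], [67.6, 281.7]), ([215, 277, 46, 33, 627], [241.7, 293.5])]
```

Left crate has tipped (blob now wide, at side (217,210)). Before the right crate I check how high the vise is.

```bash
python3 -m pendant '[[0.55,[30,0,-50],[0,0,0]],[0.55,[20,20,-50],[0,0,0]]]'
python3 - <<'E'
from h import *
a=cams.snapshot("scene")["img"][125:215,290:410];b=cams.snapshot("side")["img"][225:315,260:380]
c=cams.snapshot("side")["img"][160:250,160:280];d=cams.snapshot("scene")["img"][250:340,180:300]
f=lambda x:cv2.resize(x,(400,300),interpolation=2)
cv2.imwrite("pics/s4.png",np.vstack([np.hstack([f(a),f(b)]),np.hstack([f(d),f(c)])])[:,:,::-1])
go((.381,-.156,.14),-10.5)
E
```

```text
clock: 7.9
tool_pos: [0.4124, 0.2232, 0.1647]
eef_rot: [0.04, 0.999, -0.002, -0.002]
contact_force: [1.5, 0.6, 0.2]
opening: 0.223
finger_force: 0.0
t 8.1 tcp [0.4147 0.2254 0.1652] pushyaw -4.44 z [ 0.002  0.001 -1.   ] F [ 0.4 -0.4 -0.5] op 0.23
shift [   4.  -382.9   24.9]
turn [0.06 0.09 6.06] shift after turn [ -36.4 -381.2   25.2]
```

View pics/s4.png

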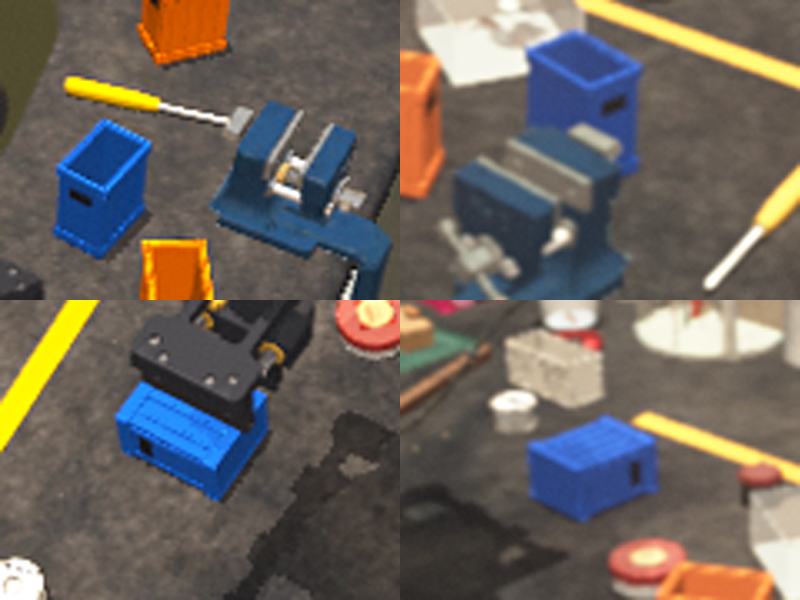

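The left crate lies with a plain blue underside (face at (560,490), lower right). So the right crate should be the stamped one. I triangulate the vise's far jaw.

Run:
```python
from h import *
a=cams.snapshot("scene");b=cams.snapshot("side")
for u,v in(((370.4,155.6),(326,276)),((362,172),(299,264)),((380.6,158.6),(322,284))):print(tri(a,u,b,v))
for p in((354.5,190),(387,200),(364,165)):print("base",onz(a,p,.01).round(3))
P=[(415/3.333+140,0)]
# left crate lying: pixel pick scene
f=lambda x,y:(180+x*.3,250+(y-300)*.3)
for nm,p,z in(("farY",f(148,382),.046),("mouth+Y",f(118,412),.046),("under+Y",f(222,455),.046),("under-Y",f(268,395),.046),("under+Yb",f(220,500),0)):print(nm,onz(a,p,z).round(3))
```

```text
(array([ 0.34994677, -0.27087932,  0.0838535 ]), np.float64(0.0006240463482853059))
(array([ 0.34942461, -0.20403691,  0.08443954]), np.float64(0.00046834593155362325))
(array([ 0.32492595, -0.27821671,  0.07963986]), np.float64(0.005401078345950973))
base [ 0.361 -0.204  0.01 ]
base [ 0.272 -0.207  0.01 ]
base [ 0.37  -0.303  0.01 ]
farY [0.531 0.199 0.046]
mouth+Y [0.537 0.229 0.046]
under+Y [0.458 0.228 0.046]
under-Y [0.452 0.173 0.046]
under+Yb [0.458 0.236 0.   ]
```

```bash
python3 -m pendant '[[0.55,[0,0,0],[0,0,6]],[0.55,[-4,-54,4],[0,0,0]],[0.55,[-4,-54,4],[0,0,0]],[0.55,[-4,-54,4],[0,0,0]],[0.55,[-4,-55,4],[0,0,0]],[0.55,[-5,-55,4],[0,0,0]],[0.55,[-5,-55,4],[0,0,0]],[0.55,[-5,-54,4],[0,0,0]]]'
python3 -c "
from h import *
go((.381,-.156,.047),-10.5)"
```

```text
clock: 9.2
tool_pos: [0.3743, -0.1574, 0.1352]
eef_rot: [0.092, 0.996, 0.0, -0.001]
contact_force: [1.2, 0.2, -0.6]
opening: 0.223
finger_force: 0.0
t 9.2 tcp [ 0.3743 -0.1574  0.1352] pushyaw -10.59 z [-0.003  0.001 -1.   ] F [ 1.2  0.2 -0.6] op 0.22
shift [-6.5  2.6 88.2]
turn [ 0.01 -0.15 -0.09] shift after turn [-6.3  2.6 88.2]
```

```bash
python3 -m pendant '[[0.55,[0,2,44],[0,0,0]],[0.55,[0,0,44],[0,0,0]],[0.55,[0,0,0],[0,0,0]],[0.55,[-15,0,0],[0,0,0]],[0.55,[-16,0,0],[0,0,0]],[0.55,[-8,0,0],[0,0,0]],[0.55,[-7,0,0],[0,0,0]],[0.55,[-7,0,-3],[0,0,0]]]'
python3 bl.py|grep -v scene;python3 -m pendant '[[0.55,[-8,0,-5],[0,0,0]],[0.55,[-8,0,-4],[0,0,0]],[0.55,[-8,0,-3],[0,0,0]]]'; python3 bl.py|grep -v scene
python3 -m pendant '[[0.55,[-8,0,-1],[0,0,0]],[0.55,[-8,0,0],[0,0,0]],[0.55,[-8,0,0],[0,0,0]],[0.55,[0,0,0],[0,0,0]]]'; python3 bl.py
```

```text
clock: 10.2
tool_pos: [0.4317, -0.167, 0.0679]
eef_rot: [0.092, 0.996, -0.004, 0.003]
contact_force: [0.8, 0.6, -0.7]
opening: 0.225
finger_force: 0.0
t 10.2 tcp [ 0.4317 -0.167   0.0679] pushyaw -10.6 z [ 0.005 -0.009 -1.   ] F [ 0.8  0.6 -0.7] op 0.23
side [([198, 195, 39, 31, 845], [217.0, 209.9]), ([299, 239, 33, 39, 689], [315.3, 253.7])]
clock: 10.68
tool_pos: [0.4558, -0.1714, 0.0801]
eef_rot: [0.093, 0.996, -0.004, 0.003]
contact_force: [-0.2, -0.1, -0.3]
opening: 0.222
finger_force: 0.0
t 10.68 tcp [ 0.4558 -0.1714  0.0801] pushyaw -10.61 z [ 0.006 -0.009 -1.   ] F [-0.2 -0.1 -0.3] op 0.22
side [([198, 195, 39, 31, 845], [216.9, 209.9]), ([298, 235, 34, 43, 815], [314.7, 251.7])]
clock: 11.28
tool_pos: [0.48, -0.1758, 0.081]
eef_rot: [0.093, 0.996, -0.004, 0.004]
contact_force: [0.0, -0.4, 0.3]
opening: 0.226
finger_force: 0.0
t 11.28 tcp [ 0.48   -0.1758  0.081 ] pushyaw -10.64 z [ 0.007 -0.008 -1.   ] F [ 0.  -0.4  0.3] op 0.23
side [([198, 195, 39, 31, 845], [217.0, 209.9]), ([298, 235, 34, 43, 824], [314.9, 251.9])]
scene [([306, 161, 30, 42, 844], [320.2, 181.1]), ([353, 172, 52, 28, 286], [380.7, 188.6]), ([25, 264, 27, 24, 273], [36.8, 273.6]), ([214, 264, 47, 46, 1285], [237.5, 286.5]), ([60, 270, 20, 28, 301], [67.6, 281.6])]
```

The descent was cut short (z about 0.065), so the fingers passed over the rim. I return and descend in smaller steps.

```bash
python3 -m pendant '[[0.55,[0,0,-30],[0,0,0]],[0.55,[34,0,0],[0,0,0]],[0.55,[34,0,0],[0,0,0]],[0.55,[34,0,0],[0,0,0]],[0.55,[0,0,0],[0,0,0]],[0.55,[0,0,20],[0,0,0]],[0.55,[0,0,20],[0,0,0]],[0.55,[0,0,0],[0,0,0]]]'
python3 -c "
from h import *
go((.380,-.156,.047),-10.5)"
```

```text
clock: 12.38
tool_pos: [0.3793, -0.157, 0.0696]
eef_rot: [0.092, 0.996, -0.005, 0.003]
contact_force: [-1.2, 0.4, 0.3]
opening: 0.224
finger_force: 0.0
t 12.38 tcp [ 0.3793 -0.157   0.0696] pushyaw -10.54 z [ 0.004 -0.009 -1.   ] F [-1.2  0.4  0.3] op 0.22
shift [-0.4  1.3 22.5]
turn [-0.49  0.35 -0.04] shift after turn [-0.5  1.1 22.6]
```

```bash
python3 -m pendant '[[0.55,[0,0,11],[-0.5,0.3,0]],[0.55,[0,0,11],[0,0,0]],[0.55,[0,0,0],[0,0,0]]]'
python3 -m pendant '[[0.55,[-13,0,0],[0,0,0]],[0.55,[-13,0,0],[0,0,0]],[0.55,[-8,0,0],[0,0,0]],[0.55,[-7,0,0],[0,0,0]],[0.55,[-7,0,-3],[0,0,0]]]'
python3 bl.py|grep -v scene
```

```text
clock: 12.75
tool_pos: [0.3796, -0.1574, 0.0484]
eef_rot: [0.092, 0.996, 0.0, 0.001]
contact_force: [-0.2, -0.2, -0.1]
opening: 0.223
finger_force: 0.0
clock: 13.38
tool_pos: [0.426, -0.166, 0.052]
eef_rot: [0.093, 0.996, 0.001, 0.001]
contact_force: [-0.5, 0.1, -0.2]
opening: 0.227
finger_force: 0.2
t 13.38 tcp [ 0.426 -0.166  0.052] pushyaw -10.63 z [ 0.002  0.001 -1.   ] F [-0.5  0.1 -0.2] op 0.23
side [([199, 195, 38, 31, 844], [217.0, 209.9]), ([300, 240, 37, 37, 603], [319.8, 255.5])]
```

Tilting (right edge 332→337). I continue.

```bash
python3 -m pendant '[[0.55,[-8,0,-5],[0,0,0]],[0.55,[-8,0,-4],[0,0,0]],[0.55,[-8,0,-3],[0,0,0]],[0.55,[-8,0,-1],[0,0,0]],[0.55,[-8,0,0],[0,0,0]],[0.55,[-8,0,0],[0,0,0]],[0.55,[0,0,0],[0,0,0]]]'; python3 bl.py|grep -v scene
```

```text
clock: 14.35
tool_pos: [0.474, -0.1748, 0.0644]
eef_rot: [0.093, 0.996, 0.001, 0.001]
contact_force: [-0.1, -0.6, -0.9]
opening: 0.227
finger_force: 0.0
t 14.35 tcp [ 0.474  -0.1748  0.0644] pushyaw -10.63 z [ 0.003  0.001 -1.   ] F [-0.1 -0.6 -0.9] op 0.23
side [([198, 195, 39, 31, 846], [216.9, 209.9]), ([313, 237, 45, 38, 978], [337.5, 253.8])]
```

```bash
python3 -m pendant '[[0.55,[35,0,-30],[0,0,0]],[0.55,[40,0,-20],[0,0,0]],[0.55,[20,0,0],[0,0,0]],[0.55,[0,0,0],[0,0,0]]]'
python3 - <<'E'
from h import *
go(None)
a=cams.snapshot("scene")["img"][110:245,170:350];b=cams.snapshot("side")["img"][205:325,270:430]
f=lambda x:cv2.resize(x,(400,300),interpolation=2)
w=cams.snapshot("wrist")
cv2.imwrite("pics/s5.png",np.vstack([np.hstack([f(a),f(b)]),np.hstack([f(w["img"]),f(cams.snapshot("scene")["img"])])])[:,:,::-1])
E
```

```text
clock: 14.95
tool_pos: [0.378, -0.1575, 0.1146]
eef_rot: [0.092, 0.996, 0.0, 0.0]
contact_force: [0.5, -0.2, 0.5]
opening: 0.228
finger_force: 0.0
t 14.95 tcp [ 0.378  -0.1575  0.1146] pushyaw -10.58 z [ 0.  0. -1.] F [ 0.5 -0.2  0.5] op 0.23
```

View pics/s5.png

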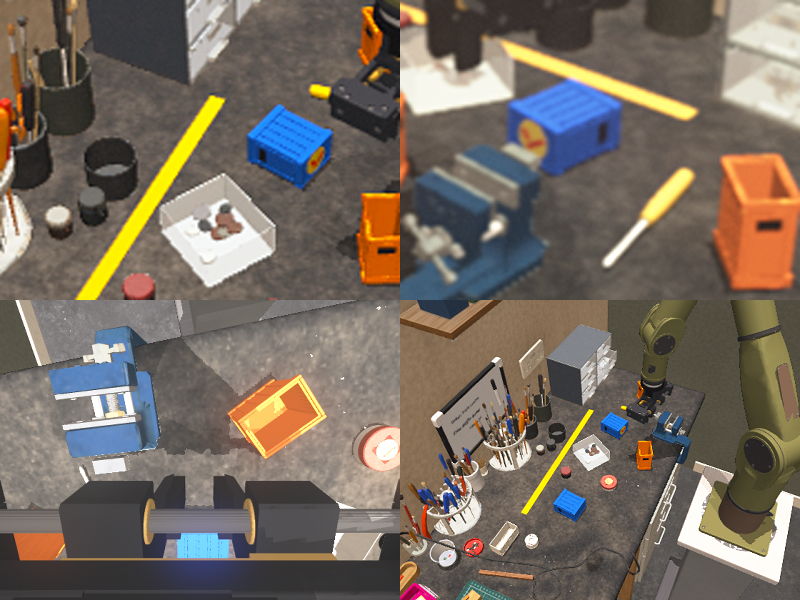

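The tick stamp is visible on the right crate's underside (side crop (532,140)), which lies tipped at scene (290,147). Now its pose and the obstacles beyond the line.

Run:
```python
from h import *
a=cams.snapshot("scene");b=cams.snapshot("side")
f=lambda x,y:(170+x*.45,110+y*.45)
g=lambda x,y:(270+(x-400)*.4,205+y*.4)
for nm,p,z in(("m-",f(282,104),.046),("u-",f(333,146),.046),("u+",f(305,160),.046),("m+",f(248,138),.046),("m+b",f(250,163),0),("u+b",f(302,188),0),("cup c",f(110,185),0),("cup R",f(137,175),0),("cup near",f(112,198),0),("drawer",f(188,84),0),("drawer2",f(225,62),0),("box",f(222,174),.03),("box",f(272,225),.03),("box tr base",f(222,205),0)):print(nm,onz(a,p,z).round(3))
for nm,p,z in(("u+",g(508,97),.046),("u-",g(558,122),.046),("m-",g(620,90),.046),("m+",g(572,80),.046),("u-b",g(553,172),0)):print("side",nm,onz(b,p,z).round(3))
h=hsv(b);m=cv2.inRange(h,(12,120,120),(32,255,255));m[:, :300]=0;print([x for x in blobs(m,30)])
```

```text
m- [ 0.538 -0.219  0.046]
u- [ 0.454 -0.18   0.046]
u+ [ 0.475 -0.145  0.046]
m+ [ 0.551 -0.149  0.046]
m+b [ 0.55  -0.152  0.   ]
u+b [ 0.475 -0.141  0.   ]
cup c [ 0.688 -0.046  0.   ]
cup R [ 0.666 -0.075  0.   ]
cup near [ 0.675 -0.029  0.   ]
drawer [ 0.683 -0.244  0.   ]
drawer2 [ 0.658 -0.303  0.   ]
box [ 0.56  -0.096  0.03 ]
box [ 0.474 -0.05   0.03 ]
box tr base [ 0.551 -0.076  0.   ]
side u+ [ 0.486 -0.133  0.046]
side u- [ 0.48  -0.194  0.046]
side m- [ 0.563 -0.203  0.046]
side m+ [ 0.55  -0.158  0.046]
side u-b [ 0.47  -0.198  0.   ]
[([346, 142, 3, 24, 69], [347.0, 153.3]), ([361, 155, 7, 27, 51], [364.4, 166.6]), ([351, 164, 7, 11, 32], [354.2, 168.1]), ([311, 221, 78, 32, 480], [351.1, 237.7]), ([318, 254, 10, 13, 75], [322.5, 259.5]), ([399, 266, 31, 21, 214], [413.9, 276.7]), ([366, 272, 22, 24, 152], [377.0, 282.9]), ([518, 279, 17, 23, 141], [526.7, 292.6]), ([300, 356, 110, 64, 622], [358.7, 393.6])]
```

```bash
python3 -m pendant '[[0.55,[-10,0,0],[0,0,-6]],[0.55,[-10,0,0],[0,0,-6]],[0.55,[-10,0,0],[0,-7,0]],[0.55,[-10,0,0],[0,-7,0]],[0.55,[0,0,0],[0,-6,0]],[0.55,[0,0,0],[0,0,0]],[0.55,[0,0,0],[0,0,0]]]'
python3 -c "
from h import *
go((.435,-.167,.012))"
```

```text
clock: 16.12
tool_pos: [0.4008, -0.1613, 0.1058]
eef_rot: [-0.018, 0.995, -0.002, 0.103]
contact_force: [-0.7, -0.0, 0.2]
opening: 0.223
finger_force: 0.0
t 16.12 tcp [ 0.4008 -0.1613  0.1058] pushyaw 2.13 z [ 0.205 -0.001 -0.979] F [-0.7 -0.   0.2] op 0.22
shift [-14.1  -6.1  98.9]
```

```bash
python3 -m pendant '[[0.55,[0,0,0],[0,-4,0.7]],[0.55,[0,0,0],[0,-4,0]],[0.55,[0,0,0],[0,0,0]],[0.55,[0,0,0],[0,0,0]]]'
python3 -c "
from h import *
go((.435,-.167,.012))"
```

```text
clock: 16.62
tool_pos: [0.4011, -0.1614, 0.1059]
eef_rot: [-0.012, 0.985, -0.001, 0.172]
contact_force: [0.4, -0.4, -0.8]
opening: 0.223
finger_force: 0.0
t 16.62 tcp [ 0.4011 -0.1614  0.1059] pushyaw 1.5 z [ 0.339  0.002 -0.941] F [ 0.4 -0.4 -0.8] op 0.22
shift [ 0.1 -5.9 99.8]
```

```bash
python3 -m pendant '[[0.55,[0,-3,20],[0,0,0]],[0.55,[0,-3,20],[0,0,0]],[0.55,[0,0,20],[0,0,0]],[0.55,[0,0,20],[0,0,0]],[0.55,[0,0,18],[0,0,0]],[0.55,[0,0,0],[0,0,0]]]'
python3 -c "
from h import *
go((.6,-.163,.012))"; python3 bl.py
```

```text
clock: 17.38
tool_pos: [0.4344, -0.1669, 0.0129]
eef_rot: [-0.013, 0.985, -0.001, 0.171]
contact_force: [0.3, 0.4, 0.3]
opening: 0.227
finger_force: 0.0
t 17.38 tcp [ 0.4344 -0.1669  0.0129] pushyaw 1.53 z [ 0.338  0.002 -0.941] F [0.3 0.4 0.3] op 0.23
shift [-155.6   -0.2   56.8]
t 17.38 tcp [ 0.4344 -0.1669  0.0129] pushyaw 1.53 z [ 0.338  0.002 -0.941] F [0.3 0.4 0.3] op 0.23
side [([198, 195, 39, 31, 851], [217.0, 209.9]), ([327, 240, 32, 35, 539], [343.9, 258.1])]
scene [([281, 157, 39, 38, 866], [299.0, 174.7]), ([354, 177, 51, 23, 266], [382.1, 189.7]), ([25, 264, 27, 24, 275], [36.8, 273.6]), ([214, 264, 47, 46, 1290], [237.4, 286.5]), ([60, 270, 20, 28, 302], [67.6, 281.6])]
```

```bash
python3 -m pendant '[[0.55,[-11.3,0,4.1],[0,0,0]],[0.55,[-11.3,0,4.1],[0,0,0]],[0.55,[-11.3,0,4.1],[0,0,0]],[0.55,[-11.3,0,4.1],[0,0,0]],[0.55,[-14.1,0,5.1],[0,0,0]],[0.55,[-14.1,0,5.1],[0,0,0]],[0.55,[-14.1,0,5.1],[0,0,0]],[0.55,[-14.1,0,5.1],[0,0,0]]]'
python3 - <<'E'
from h import *
go((.62,-.163,.012))
a=cams.snapshot("scene")["img"][110:245,170:350];b=cams.snapshot("side")["img"][185:305,270:430]
f=lambda x:cv2.resize(x,(400,300),interpolation=2)
cv2.imwrite("pics/s6.png",np.hstack([f(a),f(b)])[:,:,::-1])
E
python3 bl.py | tail -2
```

```text
clock: 18.48
tool_pos: [0.5422, -0.1639, 0.0135]
eef_rot: [-0.013, 0.985, -0.0, 0.172]
contact_force: [-0.9, -0.2, 0.2]
opening: 0.226
finger_force: 0.4
t 18.48 tcp [ 0.5422 -0.1639  0.0135] pushyaw 1.53 z [ 0.339  0.004 -0.941] F [-0.9 -0.2  0.2] op 0.23
shift [-72.6  -1.   27.8]
side [([198, 195, 39, 31, 843], [216.9, 209.9]), ([341, 230, 31, 31, 347], [356.9, 246.5])]
scene [([255, 152, 30, 36, 606], [268.8, 169.0]), ([354, 155, 51, 45, 436], [376.7, 180.0]), ([26, 264, 26, 24, 271], [36.8, 273.6]), ([214, 264, 47, 46, 1287], [237.4, 286.5]), ([60, 270, 20, 28, 302], [67.6, 281.6])]
```

View pics/s6.png

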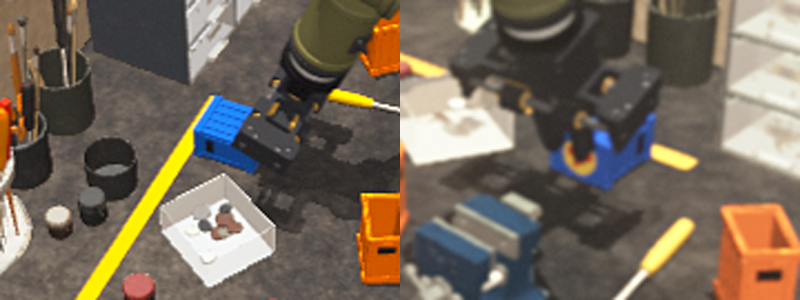

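Crate is being pushed well: its mouth edge is now at the tape (crop (197,157)), clear of the tray, drawers and screwdriver. I compute the remaining distance.

Run:
```python
from h import *
a=cams.snapshot("scene")
m=cv2.inRange(hsv(a),(105,120,60),(122,255,255))[140:200,240:300]
n,l,st,c=cv2.connectedComponentsWithStats(m);i=1+np.argmax(st[1:,4])
cn=cv2.findContours((l==i).astype(np.uint8),0,1)[0][0]
for p in cv2.approxPolyDP(cn,2,True)[:,0]: print(p+[240,140],onz(a,p+[240.,140.],0)[:2].round(3),onz(a,p+[240.,140.],.046)[:2].round(3))
```

```text
[265 152] [ 0.648 -0.241] [ 0.626 -0.199]
[255 166] [ 0.648 -0.179] [ 0.626 -0.139]
[256 179] [ 0.623 -0.135] [ 0.602 -0.097]
[281 187] [ 0.548 -0.138] [ 0.53 -0.1 ]
[284 182] [ 0.548 -0.158] [ 0.53  -0.119]
[273 174] [ 0.589 -0.172] [ 0.569 -0.133]
[283 158] [ 0.59  -0.241] [ 0.571 -0.199]
```

```bash
python3 -m pendant '[[0.55,[-12.7,0,4.6],[0,0,0]],[0.55,[-12.7,0,4.6],[0,0,0]],[0.55,[-12.7,0,4.6],[0,0,0]],[0.55,[-12.7,0,4.6],[0,0,0]],[0.55,[-12.7,0,4.6],[0,0,0]],[0.55,[-12.7,0,4.6],[0,0,0]],[0.55,[-10,0,3.6],[0,0,0]],[0.55,[0,0,0],[0,0,0]]]'
cat > m.py <<'E'
from h import *
go(None)
a=cams.snapshot("scene")
m=cv2.inRange(hsv(a),(105,120,60),(122,255,255));n,l,st,c=cv2.connectedComponentsWithStats(m)
i=[k for k in range(1,n) if st[k][4]>150 and 200<c[k][0]<300 and c[k][1]<200]
print(len(i));cn=cv2.findContours((l==i[0]).astype(np.uint8),0,1)[0][0]
for p in cv2.approxPolyDP(cn,2,True)[:,0]: print(p,onz(a,p*1.,0)[:2].round(3),onz(a,p*1.,.046)[:2].round(3))
E
python3 m.py
```

```text
clock: 19.73
tool_pos: [0.635, -0.1614, 0.014]
eef_rot: [-0.013, 0.985, -0.001, 0.173]
contact_force: [-0.6, 0.3, 0.4]
opening: 0.225
finger_force: 0.0
t 19.73 tcp [ 0.635  -0.1614  0.014 ] pushyaw 1.55 z [ 0.341  0.003 -0.94 ] F [-0.6  0.3  0.4] op 0.22
1
[235 143] [ 0.744 -0.238] [ 0.718 -0.196]
[225 157] [ 0.742 -0.174] [ 0.716 -0.135]
[226 168] [ 0.718 -0.137] [ 0.693 -0.099]
[251 176] [ 0.64  -0.139] [ 0.619 -0.101]
[253 172] [ 0.643 -0.155] [ 0.62  -0.117]
[240 164] [ 0.69  -0.168] [ 0.666 -0.128]
[249 148] [ 0.697 -0.236] [ 0.673 -0.194]
```

```bash
python3 -m pendant '[[0.55,[-6.6,0,2.4],[0,0,0]],[0.55,[-6.6,0,2.4],[0,0,0]],[0.55,[-5.6,0,2],[0,0,0]],[0.55,[0,0,0],[0,0,0]],[0.55,[10,0,-3.6],[0,0,0]],[0.55,[28,0,-10],[0,0,0]],[0.55,[28,0,-40],[0,0,0]],[0.55,[28,0,-40],[0,0,0]]]'
python3 -m pendant '[[0.55,[40,0,-40],[0,0,0]],[0.55,[40,0,-20],[0,0,0]],[0.55,[0,0,0],[0,0,0]]]'
cat >> m.py <<'E'
b=cams.snapshot("side")
f=lambda x:cv2.resize(x,(400,300),interpolation=2)
cv2.imwrite("pics/s7.png",np.vstack([np.hstack([f(a["img"][110:245,170:350]),f(b["img"][185:305,270:430])]),np.hstack([f(a["img"]),f(b["img"])])])[:,:,::-1])
E
python3 m.py
```

```text
clock: 20.78
tool_pos: [0.5317, -0.1638, 0.07]
eef_rot: [-0.013, 0.985, -0.0, 0.172]
contact_force: [0.1, -1.3, -0.2]
opening: 0.226
finger_force: 0.0
clock: 21.15
tool_pos: [0.4334, -0.1665, 0.0988]
eef_rot: [-0.013, 0.985, -0.0, 0.17]
contact_force: [0.1, 0.0, -0.2]
opening: 0.227
finger_force: 0.0
t 21.15 tcp [ 0.4334 -0.1665  0.0988] pushyaw 1.54 z [ 0.336  0.004 -0.942] F [ 0.1  0.  -0.2] op 0.23
1
[230 141] [ 0.762 -0.239] [ 0.735 -0.197]
[219 155] [ 0.762 -0.174] [ 0.735 -0.134]
[220 165] [ 0.739 -0.14 ] [ 0.713 -0.102]
[246 175] [ 0.655 -0.137] [ 0.632 -0.099]
[255 161] [ 0.657 -0.196] [ 0.635 -0.156]
[255 150] [ 0.678 -0.236] [ 0.654 -0.194]
```

View pics/s7.png

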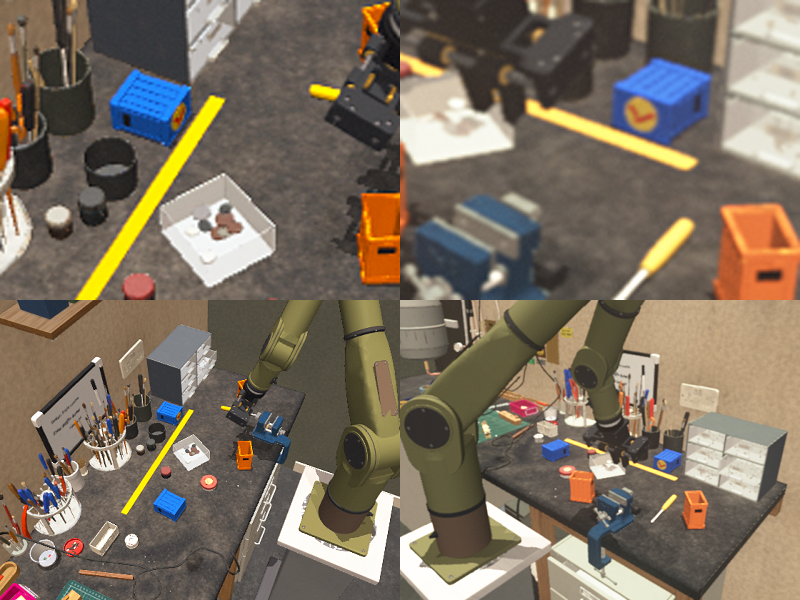

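The stamped crate is fully past the tape and square to it. Its rear edge at scene (246,175)–(255,161) measures about 10 mm beyond the line. The plain crate lies on the near side, the tin, reel and screwdriver have not moved, and the arm is clear.

```bash
python3 -c "
from plant import r
print(r.finish_job())"
```

```text
the job is handed in; nothing more can be done
None
```

The job is handed in at about 21 s: both crates are tipped onto a side, the stamped one square to the dispatch line and about 1 cm past it by camera measurement, the plain one on the near side, and the tin, screwdriver and reel look undisturbed.

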